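Open the sprung contact grill without letting it fly up

ROBOT

A 6-joint arm with a two-finger parallel gripper is mounted at the origin on a cart in front of the work surface, level with it; the furniture and walls round the work are solid. World frame = base frame: x ahead of the robot, y to its left, z up, the work surface at z = 0. Lengths are in mm, angles in rad, forces in N, time in s.
With the tool pointing down it reaches from about 275 to 750 mm from the base axis. Payload 10.2 kg.
Tool frame: the origin (TCP) lies at the very end of the fingers, on their centre line; the grasp point (between the pads) lies 19 mm behind it; z points along the fingers, x is the direction in which the jaws open and shut, and the axes are right-handed (so a half turn about z gives the same grasp; the last joint's range is limited). The gripper opens to 85 mm and grips with 20 to 120 N. Pads are 22 mm wide; open, the fingers measure 114 mm over their backs; the gripper's body (76 mm by 85 mm) begins 54 mm behind the grasp point. The pads swing forward as they close: fully open they stand 13 mm farther back than shut.
Start: joints at [-1.381, 0.313, 1.498, -0, 1.331, -0.223], TCP at [210.605, -480.912, 231.294] pointing down, gripper open.
Joint ranges: [-2.94, 2.94], [-0.97, 2.17], [0.19, 2.56], [-1.23, 4.37], [0.02, 3.11], [-2.88, 2.88]. Speed limits (rad/s): [2.39, 2.39, 3.01, 3.14, 3.14, 3.14].

INTERFACE

Orientations are given as a unit quaternion [w, x, y, z].
In Python, from rig import ctrl, cams gives the robot as it stands.
- The arm moves only by the tool play_rows, never from a script. Its argument "steps" is a list of rows, each a list of 2 entries, a list of its own where there are three numbers: the shift along the tool's x, y, z normalised to -1 to 1, where 1 is 0.75 m, then the turn, a rotation vector about the tool's x, y, z normalised to -1 to 1, where 1 is 45 degrees. A call has 1 to 20 rows; each row shifts and turns the commanded pose from where the row before left it, along the tool's axes as they then stand; what a row does not reach is not made up. A row lasts 1/10 s, in which the tool goes at most 50 mm and 8.59 degrees, less where a joint would pass 70% of its speed; a pose out of reach is approached as far as the arm can. A call with a number of a shift or a turn outside -1 to 1 is refused whole. A call with a gripper value outside its range is refused whole. "grip" is the closure, from 0 (fully open) to 1 (shut), set as the call begins (left out, the last holds). The fingers move at their own pace and stop on an object; "squeeze" is the grip in N (left out, the last holds). Time passes only in rows, so rows that do not move let the fingers close. It gives the time, the measured TCP pose, the force and the opening at its end, in the units of the state.
- ctrl.sense(): the state, without advancing time (a new reading comes with each control period).
- cams.capture(name): name is "scene" or "top"; returns the picture (480x640x3 uint8, red, green, blue); there is no depth.
- cams.camera_info(name): a dict with "fx", "fy", "cx", "cy" (pixels), "dist_coeffs" ([k1, k2, p1, p2, k3] as OpenCV has them; the pictures are not rectified), "xyz" and "attitude" of the camera in the world. Camera axes: x right, y up, looking along -z (the intrinsics and any distortion apply to the point x, -y, -z); pixel columns grow to the right and rows downward; lengths in mm; the calibration is good to about 2 mm. A picture is of the moment at which its call begins. camera_info takes no time and is no camera call.
- ctrl.finish_job(): hands the job in, once; it reports no verdict.
Trained networks look in the newest picture that a camera, given by its name, has taken for a name from the list of things; names that differ only in an ending like _2 or _b are one class to them, and where a whole thing is asked for, a point or a joint stands for the part that bears it (a point fixed in the world has none). Each returns a list of dicts, best first, with "p" (0 to 1); they miss things now and then, are a little off and sometimes report something else, mostly with a low value. They report only what shows in the picture. A call takes as long as a camera call.
- cams.search_frame(camera, thing): "rect" ([centre column, centre row, width, height] in pixels, round what is visible of it).
- cams.tip_of(camera, thing): "pixel" ([column, row] in pixels: a listed point, or the origin of a listed thing).
The state is a dict: "time_s": time; "joints": joint angles; "dq": joint speeds; "tau": joint torques, N m; "eef_pos": TCP position; "ee_rot": TCP orientation; "force": force on the tool from outside, world axes, zero at the start; "wrist_torque": the same for the moment, N m; "grip_width": opening from 0.0 (shut) to 1.0 (fully open).
Only numpy, scipy, OpenCV 4.12 (cv2) and the standard library are available. Lean on these libraries where they do the work, as an engineer would, in place of code of your own. Each camera call takes 0.05 s, during which the arm holds its last target.

TASK

The contact grill is shut: its upper plate is sprung to open and is held down only by the wire bail over the black ledge at its front. Press the ledge down by feel to its stop, without leaning on it, push the bail forward off the ledge while you keep the plate down, then let the plate come up slowly against your fingers, taking at least a second or two, until it stands fully open on its own. It must never snap up, and the bottle, shaker and cup beside the grill must not be disturbed.

Things in the scene. Friction and masses are not known exactly. Their poses are not given: they have to be found in the camera images.
- grill: steel contact grill, 270 x 270 mm, fixed. Origin: on the worktop under its centre; x runs from its front to the rear hinge (front looks to -x), y left, z up. Four screw feet lift it by an amount called h, 0 to 20 mm, different each time and not measured. Height shut: 137 mm + h. Front: drawer, knob, two lamps. Hinge axis along y at x = +112 mm, z = 105 mm + h.
- upper_plate (a joint): angle of the hinged upper plate, rad: 0 at its hard stop shut, 0.027 as the bail holds it, 0.95 fully open (stop, 54 deg). Front rises. Grip: a level black ledge at its front middle, grill x -160 to -101 mm, y +-50 mm, 14 mm thick; top at z = 118 mm + h shut, 7 mm higher as held. At x = -124 mm the spring lifts it with 7 to 10 N near shut, 3 to 5 N near open. Left free it snaps up (over 1 rad/s).
- bail (a joint): angle of the U-shaped wire bail, rad: 0 standing over the ledge, growing as its top swings forward (grill's -x), 2.0 hanging forward. At 0 its 7 mm thick, 124 mm long crossbar (along y) lies on the ledge at x = -151 mm, kept by two 4 mm nibs on the ledge's front edge (y = +-30 to 46 mm): it passes them only with the plate within 2.5 mm of its stop. Pivot: x = -157 mm, z = 58 mm + h. Past 0.2 it falls by itself.
- sauce_bottle: glass sauce bottle, 59 mm across, 203 mm tall, standing at the grill's right (-y) side; origin at the centre of its underside
- salt_shaker: salt shaker, 44 mm across, 90 mm tall, standing at the right of the grill's front; origin at the centre of its underside
- steel_cup: empty steel cup, 76 mm across, 102 mm tall, standing at the grill's left (+y) side; origin at the centre of its underside

How it is judged:
By the outcome, as a careful person would: the job done as asked, in the order asked, and still so for the second after the job is handed in, with the robot touching nothing.
It also fails if it takes over 45 s, if anything falls off the work surface, if the arm or the gripper's body presses on something with over 40 N, if the wrist force passes 120 N, or if a joint passes its speed limit or range.

## Working session

There is one attempt and no reset: what is moved stays moved. The work goes in short steps, Python scripts to look and compute and a tool call to move; the robot and the scene stay as the last step left them, time stands still between calls to the robot, and variables do not carry over. Pictures are saved under pics/ and viewed, and the job is handed in when it is done.

Besides the shell and the picture viewer there is one more tool, called by a JSON object that holds its "op" and its "data". play_rows: Moves the arm, as the interface text tells. Its arguments: {"type":"object","properties":{"steps":{"type":"array"},"grip":{"type":"number"},"squeeze":{"type":"number"}},"required":["steps"]}

```bash
ls; mkdir -p pics; python3 - <<'E'
from rig import ctrl,cams
import cv2
for n in ["scene","top"]:
    im=cams.capture(n); cv2.imwrite(f"pics/{n}0.png",im[:,:,::-1])
    print(n,cams.camera_info(n))
    for t in ["grill","upper_plate","bail","sauce_bottle","salt_shaker","steel_cup"]:
        print(t,cams.search_frame(n,t)[:2],cams.tip_of(n,t)[:2])
print(ctrl.sense())
E
```

```text
pics
scene {'fx': 564.3143074813713, 'fy': 564.3143074813713, 'cx': 320.6431879441131, 'cy': 232.92119905855782, 'dist_coeffs': array([0.03559227, 0.        , 0.        , 0.        , 0.        ]), 'xyz': array([1381.34702054,  289.66621949,  881.26225055]), 'attitude': array([0.52726283, 0.23541603, 0.3304578 , 0.74657273])}
grill [{'rect': [343.9, 248.2, 147.5, 135.5], 'p': 0.76}, {'rect': [253.2, 225.1, 13.7, 36.4], 'p': 0.56}] [{'pixel': [438.0, 269.3], 'p': 0.74}, {'pixel': [341.9, 275.2], 'p': 0.59}]Traceback (most recent call last):
  File "<stdin>", line 7, in <module>
ValueError: it knows: grill, salt_shaker, sauce_bottle, steel_cup
```

```bash
python3 - <<'E'
from rig import ctrl,cams
import cv2
for n in ["scene","top"]:
    im=cams.capture(n); cv2.imwrite(f"pics/{n}0.png",im[:,:,::-1])
    if n=="top": print(n,cams.camera_info(n))
    for t in ["grill","sauce_bottle","salt_shaker","steel_cup"]:
        print(t,cams.search_frame(n,t)[:2],cams.tip_of(n,t)[:2])
print(ctrl.sense())
E
```

```text
grill [{'rect': [344.2, 248.7, 143.3, 136.3], 'p': 0.87}] [{'pixel': [341.7, 271.0], 'p': 0.95}]
sauce_bottle [{'rect': [234.5, 248.7, 36.2, 86.7], 'p': 0.84}] [{'pixel': [236.4, 283.8], 'p': 0.7}]
salt_shaker [{'rect': [250.9, 225.4, 16.9, 32.8], 'p': 0.87}] [{'pixel': [253.5, 241.7], 'p': 0.68}, {'pixel': [437.2, 271.1], 'p': 0.38}]
steel_cup [{'rect': [443.2, 250.9, 39.9, 55.8], 'p': 0.75}] [{'pixel': [439.5, 269.6], 'p': 0.84}]
top {'fx': 605.0486204056941, 'fy': 605.0486204056941, 'cx': 323.61850516377854, 'cy': 250.97228540110063, 'dist_coeffs': array([-0.17875102,  0.        ,  0.        ,  0.        ,  0.        ]), 'xyz': array([ 511.9857189 ,   21.06511194, 1230.16253928]), 'attitude': array([-0.70648615, -0.02708923,  0.0311677 ,  0.7065211 ])}
grill [{'rect': [303.5, 276.1, 177.6, 176.2], 'p': 0.9}] [{'pixel': [303.9, 273.2], 'p': 0.88}]
sauce_bottle [{'rect': [406.1, 217.3, 37.6, 40.0], 'p': 0.97}] [{'pixel': [399.0, 220.6], 'p': 0.59}]
salt_shaker [{'rect': [416.6, 291.3, 25.2, 20.6], 'p': 0.86}] [{'pixel': [410.8, 292.8], 'p': 0.9}]
steel_cup [{'rect': [200.0, 317.2, 47.4, 40.4], 'p': 0.63}] [{'pixel': [207.6, 317.8], 'p': 0.92}]
{'time_s': 1.1, 'joints': array([-1.38141766e+00,  3.12852991e-01,  1.49770434e+00,  1.27878818e-05,
        1.33096575e+00, -2.23396548e-01]), 'dq': array([-0.00094073,  0.00156957, -0.00098515,  0.00092704, -0.00035496,
       -0.00198596]), 'tau': array([-6.10479274e-04, -4.12176991e+01, -2.59901798e+01, -2.15724376e-04,
        4.41228131e-04,  9.19889487e-06]), 'eef_pos': array([ 210.60115061, -480.92081292,  231.31660885]), 'ee_rot': array([ 2.06990542e-05,  8.37003649e-01, -5.47197304e-01,  2.86446236e-05]), 'force': array([ 0.33047862, -0.75256431,  0.08329063]), 'wrist_torque': array([ 0.02280471, -0.00201241,  0.00163179]), 'grip_width': 0.9965632529808462}
```

View pics/scene0.png

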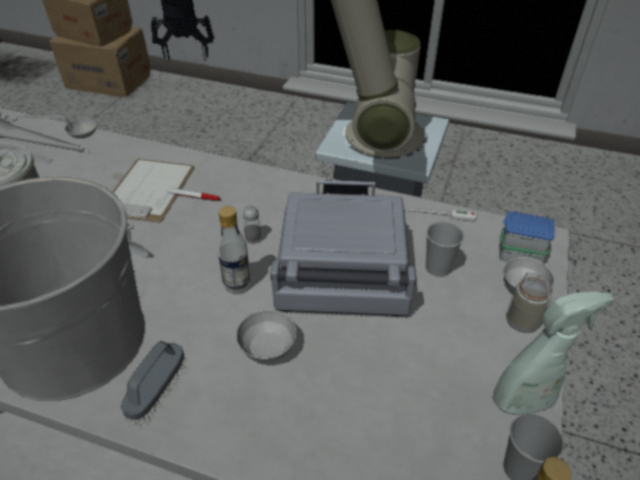

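View pics/top0.png

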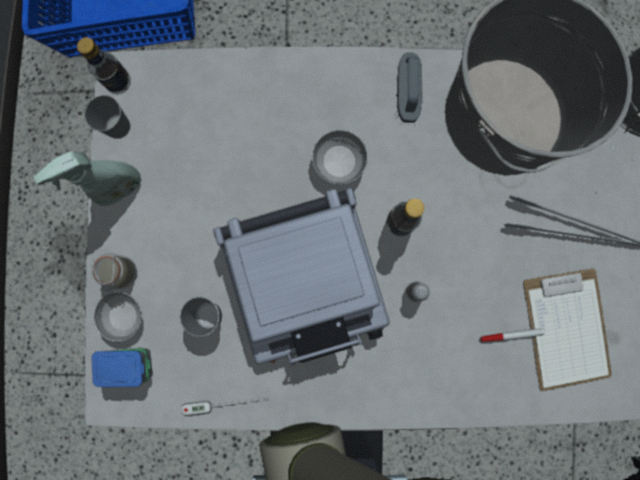

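The top view shows the grill centred near (303,275). Its ledge and bail are near (322,340), facing the robot, and the grill is turned about 15°. The bottle is at (405,217), the shaker at (417,291) and the cup at (201,317). I'll zoom in next.

```bash
python3 - <<'E'
import cv2
im=cv2.imread("pics/top0.png")
cv2.imwrite("pics/top0z.png",cv2.resize(im[180:380,200:400],None,fx=3,fy=3,interpolation=cv2.INTER_CUBIC))
cv2.imwrite("pics/top0y.png",cv2.resize(im[310:370,260:360],None,fx=8,fy=8,interpolation=cv2.INTER_CUBIC))
E
```

```text
(no output)
```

View pics/top0z.png

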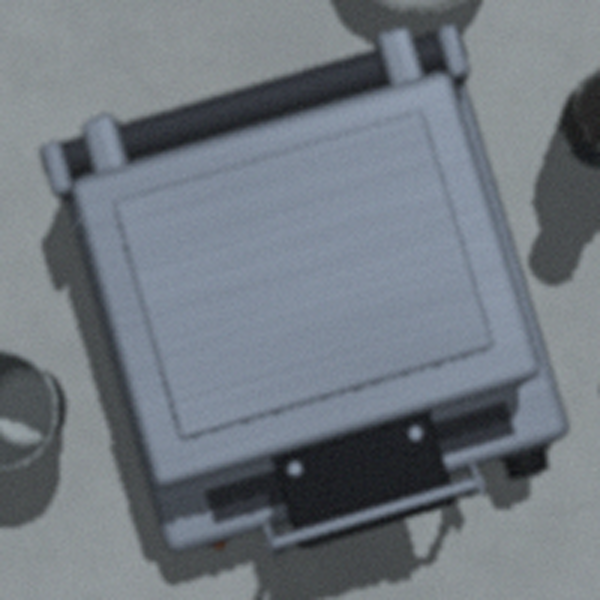

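View pics/top0y.png

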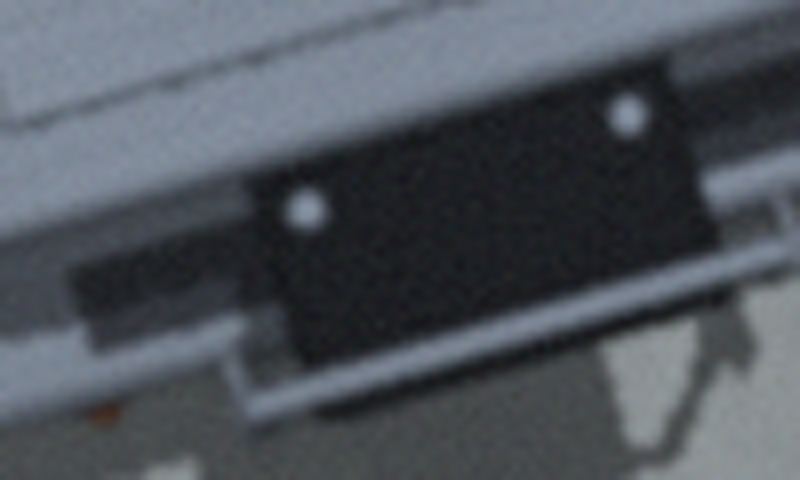

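```bash
cat > h.py <<'E'
import numpy as np,cv2
from scipy.spatial.transform import Rotation as R
from rig import ctrl,cams
def proj(n,P):
    c=cams.camera_info(n); q=c['attitude']; Rm=R.from_quat([q[1],q[2],q[3],q[0]]).as_matrix()
    p=(np.atleast_2d(P)-c['xyz'])@Rm; p=p*[1,-1,-1]
    K=np.array([[c['fx'],0,c['cx']],[0,c['fy'],c['cy']],[0,0,1]])
    return cv2.projectPoints(p.reshape(-1,1,3),np.zeros(3),np.zeros(3),K,c['dist_coeffs'])[0][:,0]
def ray(n,uv,z):
    c=cams.camera_info(n); q=c['attitude']; Rm=R.from_quat([q[1],q[2],q[3],q[0]]).as_matrix()
    K=np.array([[c['fx'],0,c['cx']],[0,c['fy'],c['cy']],[0,0,1]])
    u=cv2.undistortPoints(np.array([[uv]],float),K,c['dist_coeffs'])[0,0]
    d=Rm@np.array([u[0],-u[1],-1]); return c['xyz']+d*(z-c['xyz'][2])/d[2]
def toW(g,P):
    x,y,a=g[:3]; P=np.atleast_2d(P); c,s=np.cos(a),np.sin(a)
    return np.c_[x+c*P[:,0]-s*P[:,1], y+s*P[:,0]+c*P[:,1], P[:,2]+(g[3] if len(g)>3 else 0)]
E
python3 - <<'E'
from h import *
im=cv2.imread("pics/scene0.png")
cv2.imwrite("pics/scene0z.png",cv2.resize(im[170:320,260:430],None,fx=4,fy=4,interpolation=cv2.INTER_CUBIC))
f=lambda u,v,k,a,b:((u+.5)/k-.5+a,(v+.5)/k-.5+b)
for nm,uv,z in [("barL",f(268,540,3,200,180),138),("barR",f(482,484,3,200,180),138),("ledgeRL",f(250,178,8,260,310),135),("ledgeRR",f(665,62,8,260,310),135),("hingeL",f(72,158,3,200,180),115),("hingeR",f(438,46,3,200,180),115)]:
    print(nm,uv,ray("top",uv,z).round(1))
E
```

```text
barL (289.0, 359.66666666666663) [406.4  77.  138. ]
barR (360.33333333333337, 341.0) [439.8 -51.2 138. ]
ledgeRL (290.8125, 331.8125) [456.2  73.9 135. ]
ledgeRR (342.6875, 317.3125) [482.3 -19.6 135. ]
hingeL (223.66666666666666, 232.33333333333334) [638.9 200.7 115. ]
hingeR (345.66666666666663, 195.0) [709.  -26.6 115. ]
```

View pics/scene0z.png

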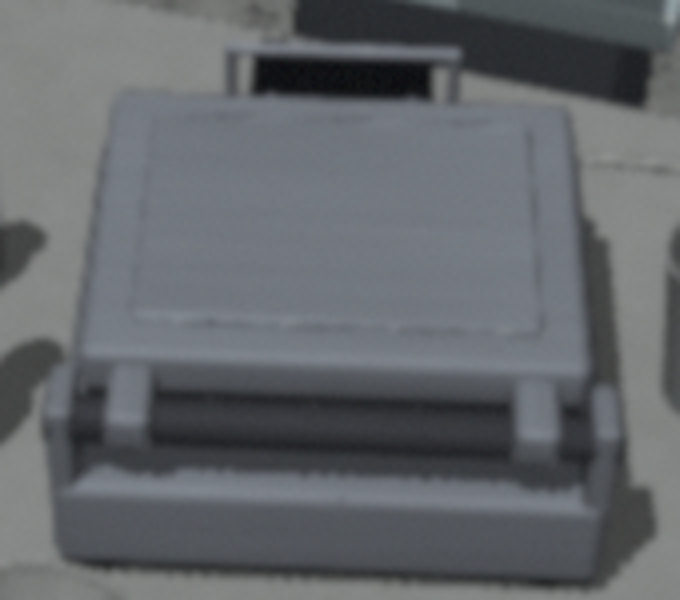

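```bash
cat > fit.py <<'E'
from h import *
from scipy.optimize import least_squares
f=lambda u,v,k,a,b:((u+.5)/k-.5+a,(v+.5)/k-.5+b)
obs=[("top",(-151,60,128.5),f(268,540,3,200,180)),("top",(-151,-60,128.5),f(482,484,3,200,180)),
("top",(-101,50,123.5),f(250,178,8,260,310)),("top",(-101,-50,123.5),f(665,62,8,260,310)),
("top",(-160,-50,125),f(735,292,8,260,310)),
("scene",(-151,-60,130),f(232,51,4,260,170)),("scene",(-151,60,130),f(456,53,4,260,170))]
def res(g): return np.concatenate([(proj(n,toW(g,P))[0]-np.array(o)) for n,P,o in obs])
def res2(g): return np.r_[res(g),(g[3]-10)/15]
s=least_squares(res2,[560,50,-.25,10],loss='soft_l1')
np.set_printoptions(suppress=True,precision=3)
if __name__=="__main__":
    print(s.x); print(res(s.x).reshape(-1,2).round(2))
    J=s.jac; print(np.sqrt(np.diag(np.linalg.inv(J.T@J))))
    np.save("g.npy",s.x); g=s.x
    print("bar",toW(g,(-151,0,128.5)),"press",toW(g,(-124,0,125)))
    im=cv2.imread("pics/top0.png")
    for P in [(-151,62,128),(-151,-62,128),(-101,50,124),(-101,-50,124),(-160,50,125),(-160,-50,125),(112,0,105),(112,100,105),(112,-100,105),(-135,135,0),(-135,-135,0)]:
        u=proj("top",toW(g,P))[0]; cv2.circle(im,tuple(int(round(v*8)) for v in u),8,(0,0,255),-1,shift=3)
    cv2.imwrite("pics/fit.png",cv2.resize(im[180:380,200:400],None,fx=3,fy=3))
    for t,uv,z in [("bottle",(399,220.6),0),("shaker",(410.8,292.8),0),("cup",(207.6,317.8),0)]: print(t,ray("top",uv,z))
E
python3 fit.py
```

```text
[566.963  56.304   0.291  -0.101]
[[ 3.86  0.19]
 [-4.05 -0.2 ]
 [-0.41 -0.13]
 [ 0.27 -1.39]
 [ 0.9   0.95]
 [ 1.39 -0.7 ]
 [-0.08  0.51]]
[1.17  2.081 0.015 2.66 ]
bar [[422.312  12.978 128.399]] press [[448.177  20.725 124.899]]
bottle [ 676.308 -141.117    0.   ]
shaker [ 528.028 -163.842    0.   ]
cup [476.931 250.372   0.   ]
```

View pics/fit.png

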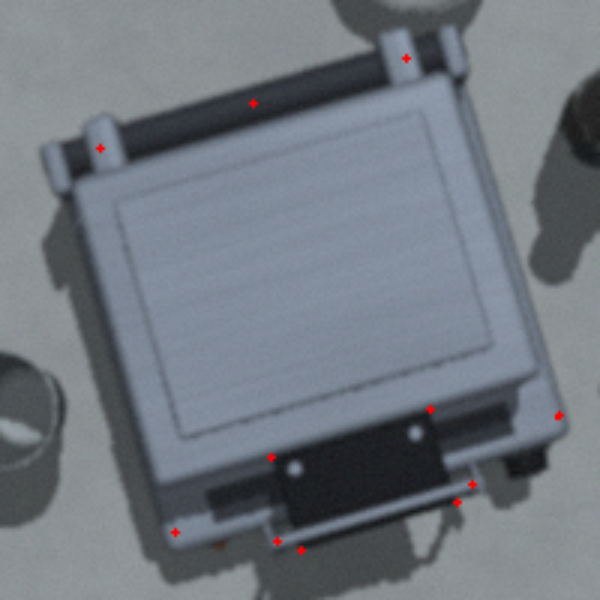

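```bash
cat > fit2.py <<'E'
from fit import *
obs+= [("top",(112,0,105),tuple(np.mean([f(72,158,3,200,180),f(438,46,3,200,180)],0)))]
def res(g):
    r=[]
    for n,P,o in obs:
        P=list(P)
        if P[0]==-151: P[1]=np.sign(P[1])*g[4]
        r.append(proj(n,toW(g[:4],P))[0]-np.array(o))
    return np.concatenate(r)
s=least_squares(lambda g:np.r_[res(g),(g[3]-10)/15],[567,56,.28,10,64],loss='soft_l1')
print(s.x); print(res(s.x).reshape(-1,2).round(2)); g=s.x[:4]; np.save("g.npy",g)
J=s.jac; print(np.sqrt(np.diag(np.linalg.inv(J.T@J))))
print("bar",toW(g,(-151,0,128.5)),"press",toW(g,(-124,0,125)))
th=g[2]; st=ctrl.sense(); q=st['ee_rot']; M=R.from_quat([q[1],q[2],q[3],q[0]]).as_matrix(); print(M, st['joints'])
# jaw axis along grill y
for sgn in (1,-1):
    xt=sgn*np.array([-np.sin(th),np.cos(th),0]); zt=np.array([0,0,-1]); yt=np.cross(zt,xt)
    T=np.c_[xt,yt,zt]; print(sgn, R.from_matrix(M.T@T).as_rotvec(degrees=True), T)
E
python3 fit2.py
```

```text
[567.211  55.838   0.285  -0.056  64.747]
[[ 1.03  0.73]
 [-1.74 -0.72]
 [-0.55 -0.33]
 [ 0.24 -1.26]
 [ 0.66  1.14]
 [-0.55 -0.87]
 [ 2.29  0.72]
 [ 0.2   0.26]]
[1.015 1.077 0.008 2.756 1.838]
bar [[422.286  13.439 128.444]] press [[448.199  21.02  124.944]]
[[ 0.401 -0.916  0.   ]
 [-0.916 -0.401 -0.   ]
 [ 0.     0.    -1.   ]] [-1.381  0.313  1.498  0.     1.331 -0.223]
1 [   0.006   -0.    -172.657] [[-0.281  0.96   0.   ]
 [ 0.96   0.281  0.   ]
 [ 0.     0.    -1.   ]]
-1 [-0.    -0.004  7.343] [[ 0.281 -0.96   0.   ]
 [-0.96  -0.281  0.   ]
 [-0.    -0.    -1.   ]]
```

{"op": "play_rows", "data": {"grip": 1, "steps": [[[0,0,0],[0,0,0.163]],[[-0.0395,-0.0352,0],[0,0,0]],[[-0.0395,-0.0352,0],[0,0,0]],[[-0.0395,-0.0352,0],[0,0,0]],[[-0.0395,-0.0352,0],[0,0,0]],[[-0.0395,-0.0352,0],[0,0,0]],[[-0.0395,-0.0352,0],[0,0,0]],[[-0.0395,-0.0352,0],[0,0,0]],[[-0.0395,-0.0352,0],[0,0,0]],[[-0.0395,-0.0352,0],[0,0,0]],[[-0.0395,-0.0352,0],[0,0,0]],[[-0.0395,-0.0352,0],[0,0,0]],[[-0.0395,-0.0352,0],[0,0,0]],[[-0.0395,-0.0352,0],[0,0,0]],[[-0.0395,-0.0352,0],[0,0,0]]]}}

```text
time_s: 2.6
eef_pos: [449.3, 22.7, 231.5]
ee_rot: [-0.0, 0.8, -0.6, 0.0]
force: [0.9, -0.2, 0.4]
grip_width: -0.006
```

{"op": "play_rows", "data": {"steps": [[[0,0,0.03],[0,0,0]],[[0,0,0.03],[0,0,0]],[[0,0,0.028],[0,0,0]],[[0,0,0],[0,0,0]]]}}

```text
time_s: 3.0
eef_pos: [447.6, 21.3, 163.3]
ee_rot: [0.001, 0.8, -0.6, -0.002]
force: [0.5, -0.2, -0.1]
grip_width: -0.003
```

```bash
python3 - <<'E'
from h import *
g=np.load("g.npy"); s=ctrl.sense(); p=s['eef_pos']; print(p,s['joints'].round(3),s['force'])
d=p-toW(g,(0,0,0))[0]; c,sn=np.cos(g[2]),np.sin(g[2]); print("grill",c*d[0]+sn*d[1],-sn*d[0]+c*d[1],p[2])
for n,a in (("top",(180,390,200,420)),("scene",(130,290,240,450))):
    im=cams.capture(n)[:,:,::-1]; cv2.imwrite(f"pics/{n}1.png",cv2.resize(im[a[0]:a[1],a[2]:a[3]],None,fx=3.4,fy=3.4,interpolation=cv2.INTER_CUBIC))
    print(proj(n,p))
E
```

```text
[447.56300004  21.27807106 163.3483793 ] [-0.215  0.218  1.812 -0.     1.116  1.071] [ 0.52006266 -0.24384912 -0.10986569]
grill -124.538499845313 0.42599071824460566 163.34837929957877
[[320.00561644 337.5993986 ]]
[[346.89847539 177.47676914]]
```

View pics/top1.png

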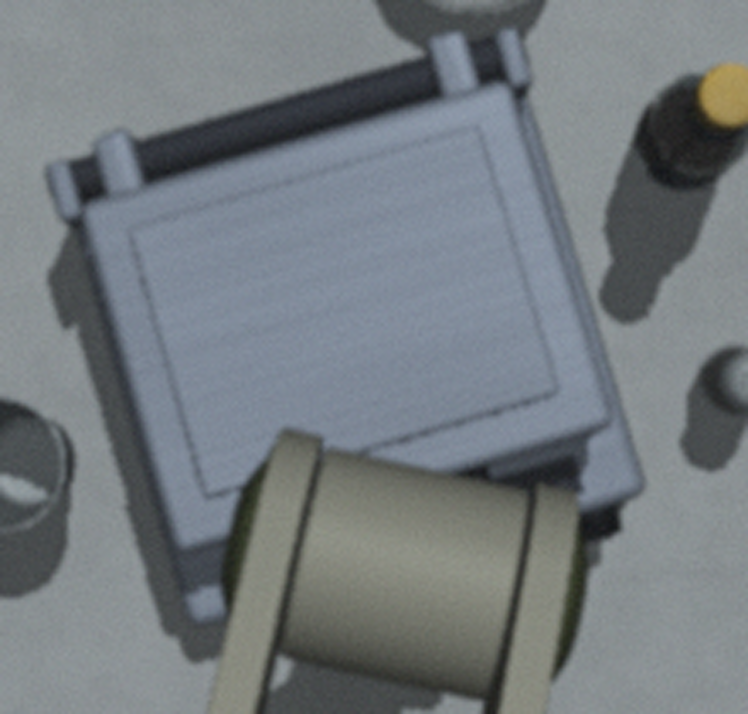

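View pics/scene1.png

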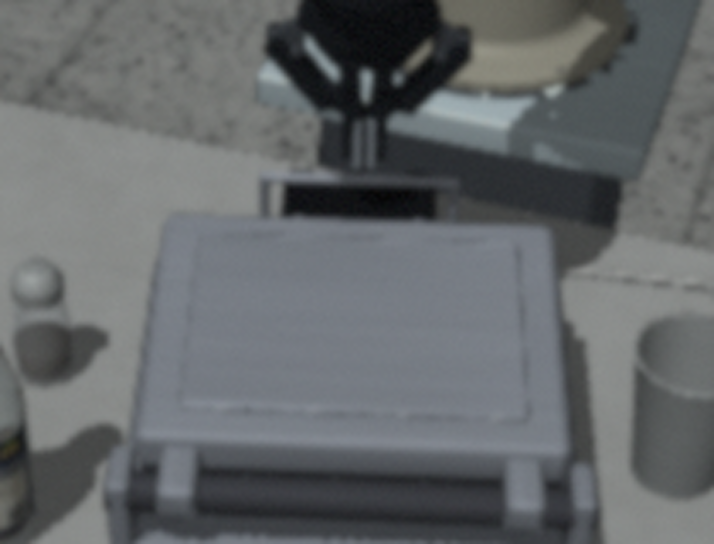

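{"op": "play_rows", "data": {"steps": [[[0,0,0.0067],[0,0,0]],[[0,0,0.0067],[0,0,0]],[[0,0,0.0067],[0,0,0]],[[0,0,0],[0,0,0]]]}}

```text
time_s: 3.5
eef_pos: [448.5, 21.0, 149.7]
ee_rot: [0.0, 0.8, -0.6, -0.0]
force: [0.9, -0.6, 0.6]
grip_width: 0.003
```

{"op": "play_rows", "data": {"steps": [[[0,0,0.0027],[0,0,0]],[[0,0,0.0027],[0,0,0]],[[0,0,0],[0,0,0]]]}}

```text
time_s: 3.8
eef_pos: [448.7, 21.0, 146.0]
ee_rot: [0.0, 0.8, -0.6, -0.0]
force: [-0.3, -0.6, 0.8]
grip_width: 0.001
```

{"op": "play_rows", "data": {"steps": [[[0,0,0.0027],[0,0,0]],[[0,0,0.0027],[0,0,0]],[[0,0,0],[0,0,0]]]}}

```text
time_s: 4.1
eef_pos: [448.7, 21.0, 141.9]
ee_rot: [0.0, 0.8, -0.6, -0.0]
force: [0.2, 0.2, 0.5]
grip_width: 0.002
```

{"op": "play_rows", "data": {"steps": [[[0,0,0.0027],[0,0,0]],[[0,0,0.0027],[0,0,0]],[[0,0,0],[0,0,0]]]}}

```text
time_s: 4.4
eef_pos: [448.7, 21.0, 137.8]
ee_rot: [0.0, 0.8, -0.6, -0.0]
force: [0.2, -0.3, 0.7]
grip_width: 0.002
```

{"op": "play_rows", "data": {"steps": [[[0,0,0.0027],[0,0,0]],[[0,0,0.0027],[0,0,0]],[[0,0,0],[0,0,0]]]}}

```text
time_s: 4.7
eef_pos: [448.7, 21.0, 133.7]
ee_rot: [0.0, 0.8, -0.6, -0.0]
force: [1.0, 0.7, 0.2]
grip_width: 0.0
```

{"op": "play_rows", "data": {"steps": [[[0,0,0.0027],[0,0,0]],[[0,0,0.0027],[0,0,0]],[[0,0,0],[0,0,0]]]}}

```text
time_s: 5.0
eef_pos: [448.7, 21.0, 129.7]
ee_rot: [0.0, 0.8, -0.6, -0.0]
force: [0.2, 0.2, -0.5]
grip_width: 0.002
```

{"op": "play_rows", "data": {"steps": [[[0,0,0.0014],[0,0,0]],[[0,0,0.0014],[0,0,0]],[[0,0,0],[0,0,0]]]}}

```text
time_s: 5.3
eef_pos: [448.7, 21.0, 127.8]
ee_rot: [0.0, 0.8, -0.6, -0.0]
force: [0.3, -0.4, 0.7]
grip_width: 0.002
```

{"op": "play_rows", "data": {"steps": [[[0,0,0.0014],[0,0,0]],[[0,0,0.0014],[0,0,0]],[[0,0,0],[0,0,0]]]}}

```text
time_s: 5.6
eef_pos: [448.9, 20.9, 126.0]
ee_rot: [-0.0, 0.8, -0.6, 0.0]
force: [-1.6, 0.3, 3.4]
grip_width: 0.001
```

{"op": "play_rows", "data": {"steps": [[[0,0,0.0014],[0,0,0]],[[0,0,0.0014],[0,0,0]],[[0,0,0],[0,0,0]]]}}

```text
time_s: 5.9
eef_pos: [448.8, 20.9, 124.1]
ee_rot: [0.0, 0.8, -0.6, 0.0]
force: [-2.3, -0.5, 8.4]
grip_width: -0.0
```

{"op": "play_rows", "data": {"steps": [[[0,0,0.0014],[0,0,0]],[[0,0,0],[0,0,0]]]}}

```text
time_s: 6.1
eef_pos: [448.7, 20.9, 123.1]
ee_rot: [0.0, 0.8, -0.6, -0.0]
force: [-3.6, -0.5, 8.4]
grip_width: -0.002
```

{"op": "play_rows", "data": {"steps": [[[0,0,0.0014],[0,0,0]],[[0,0,0],[0,0,0]]]}}

```text
time_s: 6.3
eef_pos: [448.6, 20.9, 122.0]
ee_rot: [0.0, 0.8, -0.6, -0.0]
force: [-5.3, 0.0, 9.1]
grip_width: 0.001
```

{"op": "play_rows", "data": {"steps": [[[0,0,0.0014],[0,0,0]],[[0,0,0],[0,0,0]]]}}

```text
time_s: 6.5
eef_pos: [448.5, 20.9, 120.9]
ee_rot: [0.0, 0.8, -0.6, -0.0]
force: [-4.9, -0.7, 9.4]
grip_width: 0.003
```

{"op": "play_rows", "data": {"steps": [[[0,0,0.0007],[0,0,0]],[[0,0,0],[0,0,0]]]}}

```text
time_s: 6.7
eef_pos: [448.5, 20.9, 120.4]
ee_rot: [0.0, 0.8, -0.6, -0.0]
force: [-4.7, -2.5, 8.6]
grip_width: 0.002
```

{"op": "play_rows", "data": {"steps": [[[0,0,0.0007],[0,0,0]],[[0,0,0],[0,0,0]]]}}

```text
time_s: 6.9
eef_pos: [448.5, 20.9, 119.8]
ee_rot: [0.0, 0.8, -0.6, -0.0]
force: [-5.0, -1.7, 9.1]
grip_width: -0.001
```

Friction has saturated at about 5 N sideways, with about 9 N vertical from the spring. I'll keep going down in 0.4 mm steps until I feel the stop.

{"op": "play_rows", "data": {"steps": [[[0,0,0.0006],[0,0,0]],[[0,0,0],[0,0,0]]]}}

```text
time_s: 7.1
eef_pos: [448.4, 20.8, 119.6]
ee_rot: [0.0, 0.8, -0.599, -0.0]
force: [-5.7, -0.6, 10.3]
grip_width: -0.003
```

{"op": "play_rows", "data": {"steps": [[[0,0,0.0006],[0,0,0]],[[0,0,0],[0,0,0]]]}}

```text
time_s: 7.3
eef_pos: [448.5, 20.8, 119.5]
ee_rot: [0.0, 0.8, -0.599, -0.0]
force: [-7.1, -0.9, 14.6]
grip_width: 0.003
```

{"op": "play_rows", "data": {"steps": [[[0,0.0027,0],[0,0,0]],[[0,0.0027,0],[0,0,0]],[[0,0.0027,0],[0,0,0]],[[0,0.0027,0],[0,0,0]],[[0,0,0],[0,0,0]]]}}

```text
time_s: 7.8
eef_pos: [442.9, 18.5, 119.9]
ee_rot: [-0.002, 0.8, -0.6, 0.003]
force: [4.5, 0.9, 8.8]
grip_width: 0.001
```

{"op": "play_rows", "data": {"steps": [[[0,0.0027,0],[0,0,0]],[[0,0.0027,0],[0,0,0]],[[0,0.0027,0],[0,0,0]],[[0,0,0],[0,0,0]]]}}

```text
time_s: 8.2
eef_pos: [437.1, 16.7, 119.9]
ee_rot: [-0.001, 0.8, -0.6, 0.003]
force: [4.6, 0.1, 8.8]
grip_width: 0.005
```

{"op": "play_rows", "data": {"steps": [[[0,0.0027,0.0004],[0,0,0]],[[0,0.0027,0.0003],[0,0,0]],[[0,0.0027,0],[0,0,0]],[[0,0,0],[0,0,0]]]}}

```text
time_s: 8.6
eef_pos: [431.5, 15.0, 119.6]
ee_rot: [-0.002, 0.8, -0.6, 0.003]
force: [4.1, 1.7, 9.2]
grip_width: -0.004
```

{"op": "play_rows", "data": {"steps": [[[0,0.0027,0],[0,0,0]],[[0,0.0027,0],[0,0,0]],[[0,0.0027,0],[0,0,0]],[[0,0,0],[0,0,0]]]}}

```text
time_s: 9.0
eef_pos: [425.7, 13.2, 119.6]
ee_rot: [-0.002, 0.8, -0.6, 0.003]
force: [5.2, 1.1, 9.8]
grip_width: 0.002
```

{"op": "play_rows", "data": {"steps": [[[0,0.0027,0],[0,0,0]],[[0,0.0027,0],[0,0,0]],[[0,0.0027,0],[0,0,0]],[[0,0,0],[0,0,0]]]}}

```text
time_s: 9.4
eef_pos: [419.9, 11.5, 119.5]
ee_rot: [-0.002, 0.8, -0.6, 0.003]
force: [4.6, 1.4, 8.4]
grip_width: 0.002
```

```bash
python3 - <<'E'
from h import *
im=cams.capture("scene")[:,:,::-1]; cv2.imwrite(f"pics/scene2.png",cv2.resize(im[140:260,280:420],None,fx=5,fy=5,interpolation=cv2.INTER_CUBIC))
print(ctrl.sense()['eef_pos'],ctrl.sense()['force'])
E
```

```text
[419.85164519  11.50308394 119.53207836] [3.44178676 0.89971571 9.95825529]
```

View pics/scene2.png

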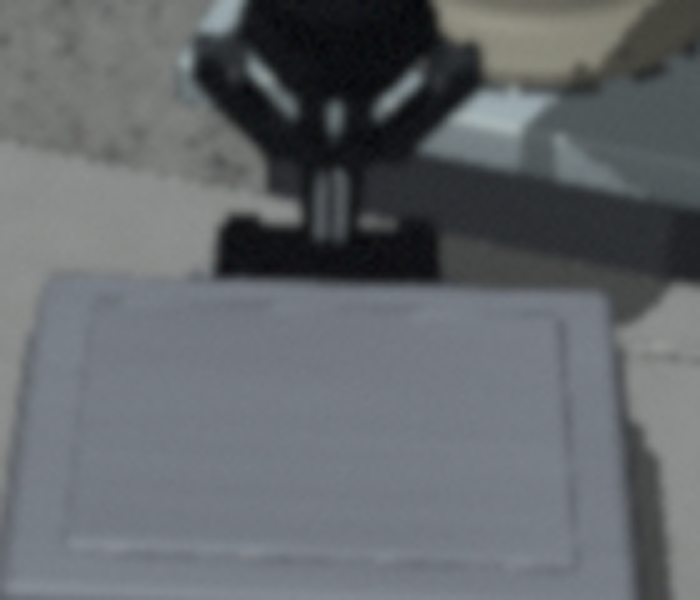

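The bail is off the ledge: no bar is visible, the nibs are clear at about (235,220) and (420,220) in the crop, and the plate is still down. I'll slide back along the ledge while holding it down.

{"op": "play_rows", "data": {"steps": [[[0,-0.0028,-0.0002],[0,0,0]],[[0,-0.0028,-0.0002],[0,0,0]],[[0,-0.0028,0],[0,0,0]],[[0,-0.0028,0],[0,0,0]],[[0,-0.0028,0],[0,0,0]],[[0,-0.0028,0],[0,0,0]],[[0,0,0],[0,0,0]]]}}

```text
time_s: 10.15
eef_pos: [429.0, 15.0, 119.2]
ee_rot: [0.001, 0.801, -0.599, -0.001]
force: [-11.6, -3.9, 19.2]
grip_width: -0.002
```

{"op": "play_rows", "data": {"steps": [[[0,-0.0028,0],[0,0,0]],[[0,-0.0028,0],[0,0,0]],[[0,-0.0028,0],[0,0,0]],[[0,-0.0028,0],[0,0,0]],[[0,-0.0028,0],[0,0,0]],[[0,-0.0028,0],[0,0,0]],[[0,0,0],[0,0,0]]]}}

```text
time_s: 10.85
eef_pos: [441.0, 18.6, 119.3]
ee_rot: [0.001, 0.801, -0.599, -0.001]
force: [-11.8, -3.3, 18.2]
grip_width: 0.002
```

```bash
python3 - <<'E'
import numpy as np
ts=np.r_[0,.03,.05+np.arange(0,10)*.1]
rx,rz=-254.6,13
P=np.c_[112+rx*np.cos(ts)+rz*np.sin(ts), rz*np.cos(ts)-rx*np.sin(ts)]
for a,b,t in zip(P[:-1],P[1:],ts[1:]): print(round(t,2),(b-a).round(2), "per row/5:",(-(b-a)/5/750).round(4), b.round(1)+[0,106.6])
E
```

```text
0.03 [0.5  7.63] per row/5: [-0.0001 -0.002 ] [-142.1  127.2]
0.05 [0.46 5.08] per row/5: [-0.0001 -0.0014] [-141.6  132.3]
0.15 [ 3.83 25.19] per row/5: [-0.001  -0.0067] [-137.8  157.5]
0.25 [ 6.33 24.68] per row/5: [-0.0017 -0.0066] [-131.5  182.2]
0.35 [ 8.76 23.93] per row/5: [-0.0023 -0.0064] [-122.7  206.1]
0.45 [11.11 22.93] per row/5: [-0.003  -0.0061] [-111.6  229. ]
0.55 [13.34 21.71] per row/5: [-0.0036 -0.0058] [-98.3 250.8]
0.65 [15.44 20.27] per row/5: [-0.0041 -0.0054] [-82.8 271. ]
0.75 [17.39 18.63] per row/5: [-0.0046 -0.005 ] [-65.4 289.7]
0.85 [19.16 16.8 ] per row/5: [-0.0051 -0.0045] [-46.3 306.5]
0.95 [20.74 14.8 ] per row/5: [-0.0055 -0.0039] [-25.5 321.3]
```

{"op": "play_rows", "data": {"steps": [[[0,0,-0.0012],[0,0,0]],[[0,-0.0001,-0.002],[0,0,0]],[[0,-0.0001,-0.002],[0,0,0]],[[0,-0.0001,-0.002],[0,0,0]],[[0,-0.0001,-0.002],[0,0,0]],[[0,-0.0001,-0.0025],[0,0,0]],[[0,-0.0002,-0.003],[0,0,0]],[[0,-0.0003,-0.0035],[0,0,0]]]}}

```text
time_s: 11.65
eef_pos: [442.2, 18.9, 132.4]
ee_rot: [0.001, 0.8, -0.6, -0.0]
force: [-5.1, -2.4, 8.7]
grip_width: 0.001
```

Force is steady at about 9 N, so the plate is following. I'll carry on along the arc.

{"op": "play_rows", "data": {"steps": [[[0,-0.001,-0.0067],[0,0,0]],[[0,-0.001,-0.0067],[0,0,0]],[[0,-0.001,-0.0067],[0,0,0]],[[0,-0.001,-0.0067],[0,0,0]],[[0,-0.001,-0.0067],[0,0,0]],[[0,-0.0017,-0.0066],[0,0,0]],[[0,-0.0017,-0.0066],[0,0,0]],[[0,-0.0017,-0.0066],[0,0,0]],[[0,-0.0017,-0.0066],[0,0,0]],[[0,-0.0017,-0.0066],[0,0,0]]]}}

```text
time_s: 12.65
eef_pos: [452.6, 22.0, 182.7]
ee_rot: [-0.0, 0.8, -0.6, 0.0]
force: [-1.4, 0.7, 5.2]
grip_width: 0.002
```

{"op": "play_rows", "data": {"steps": [[[0,-0.0023,-0.0064],[0,0,0]],[[0,-0.0023,-0.0064],[0,0,0]],[[0,-0.0023,-0.0064],[0,0,0]],[[0,-0.0023,-0.0064],[0,0,0]],[[0,-0.0023,-0.0064],[0,0,0]],[[0,-0.003,-0.0061],[0,0,0]],[[0,-0.003,-0.0061],[0,0,0]],[[0,-0.003,-0.0061],[0,0,0]],[[0,-0.003,-0.0061],[0,0,0]],[[0,-0.003,-0.0061],[0,0,0]]]}}

```text
time_s: 13.65
eef_pos: [472.2, 27.8, 229.7]
ee_rot: [-0.001, 0.8, -0.6, 0.001]
force: [2.8, 1.9, 4.5]
grip_width: 0.002
```

```bash
python3 - <<'E'
from h import *
im=cams.capture("scene")[:,:,::-1]; cv2.imwrite(f"pics/scene3.png",cv2.resize(im[90:320,220:480],None,fx=3,fy=2.6,interpolation=cv2.INTER_CUBIC))
print(ctrl.sense()['eef_pos'],ctrl.sense()['force'])
E
```

```text
[472.62878638  27.85759992 230.37093537] [0.18174933 3.70237334 6.30675596]
```

View pics/scene3.png

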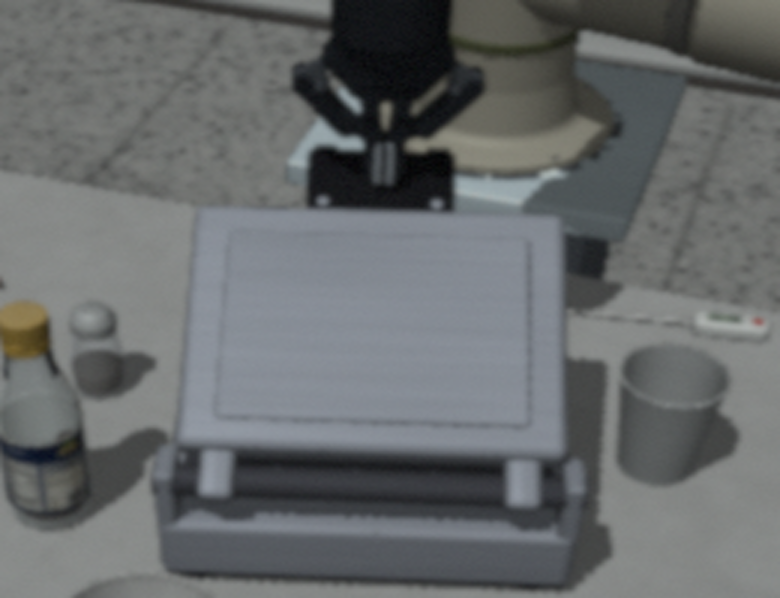

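The fingers are on the ledge at about (385,180) in the crop, and the plate is about half open and under control. The bottle, shaker and cup haven't moved. Contact force is about 5 N, so I'll continue.

{"op": "play_rows", "data": {"steps": [[[0,-0.0036,-0.0058],[0,0,0]],[[0,-0.0036,-0.0058],[0,0,0]],[[0,-0.0036,-0.0058],[0,0,0]],[[0,-0.0036,-0.0058],[0,0,0]],[[0,-0.0036,-0.0058],[0,0,0]],[[0,-0.0041,-0.0054],[0,0,0]],[[0,-0.0041,-0.0054],[0,0,0]],[[0,-0.0041,-0.0054],[0,0,0]],[[0,-0.0041,-0.0054],[0,0,0]],[[0,-0.0041,-0.0054],[0,0,0]]]}}

```text
time_s: 14.7
eef_pos: [499.5, 35.8, 270.9]
ee_rot: [-0.0, 0.8, -0.6, 0.0]
force: [5.5, 1.0, 1.9]
grip_width: 0.0
```

{"op": "play_rows", "data": {"steps": [[[0,-0.0046,-0.005],[0,0,0]],[[0,-0.0046,-0.005],[0,0,0]],[[0,-0.0046,-0.005],[0,0,0]],[[0,-0.0046,-0.005],[0,0,0]],[[0,-0.0046,-0.005],[0,0,0]]]}}

```text
time_s: 15.2
eef_pos: [516.0, 40.6, 289.6]
ee_rot: [0.0, 0.8, -0.6, -0.0]
force: [4.9, 1.9, 1.9]
grip_width: 0.005
```

{"op": "play_rows", "data": {"steps": [[[0,-0.0045,-0.004],[0,0,0]],[[0,-0.0042,-0.0038],[0,0,0]],[[0,-0.0042,-0.0037],[0,0,0]],[[0,-0.0042,-0.0037],[0,0,0]],[[0,-0.0042,-0.0037],[0,0,0]],[[0,-0.0042,-0.0035],[0,0,0]]]}}

```text
time_s: 15.8
eef_pos: [534.3, 46.0, 306.4]
ee_rot: [0.0, 0.8, -0.6, -0.0]
force: [4.7, 2.4, 0.7]
grip_width: 0.001
```

{"op": "play_rows", "data": {"steps": [[[0,-0.0046,-0.0033],[0,0,0]],[[0,-0.0046,-0.0033],[0,0,0]],[[0,-0.0046,-0.0033],[0,0,0]],[[0,-0.0046,-0.0033],[0,0,0]]]}}

```text
time_s: 16.2
eef_pos: [547.5, 49.9, 316.4]
ee_rot: [0.0, 0.8, -0.6, -0.0]
force: [4.0, 1.0, 0.2]
grip_width: 0.0
```

{"op": "play_rows", "data": {"steps": [[[0,-0.004,-0.0027],[0,0,0]],[[0,-0.004,-0.0027],[0,0,0]],[[0,0,0],[0,0,0]]]}}

```text
time_s: 16.5
eef_pos: [552.8, 51.4, 320.1]
ee_rot: [0.001, 0.8, -0.6, -0.0]
force: [0.6, 0.7, -0.8]
grip_width: 0.001
```

{"op": "play_rows", "data": {"steps": [[[0,-0.003,-0.002],[0,0,0]],[[0,-0.003,-0.002],[0,0,0]],[[0,0,0],[0,0,0]]]}}

```text
time_s: 16.8
eef_pos: [557.4, 52.7, 323.4]
ee_rot: [0.0, 0.8, -0.6, -0.0]
force: [0.3, 0.3, 0.2]
grip_width: -0.003
```

{"op": "play_rows", "data": {"steps": [[[0,0,-0.01],[0,0,0]],[[0,0,-0.02],[0,0,0]],[[0,0,-0.03],[0,0,0]],[[0,0,-0.04],[0,0,0]],[[0,0,-0.04],[0,0,0]],[[0,0,0],[0,0,0]]]}}

```text
time_s: 17.4
eef_pos: [557.5, 52.7, 432.7]
ee_rot: [-0.002, 0.8, -0.6, 0.003]
force: [0.2, -0.8, 0.2]
grip_width: -0.004
```

```bash
python3 - <<'E'
from h import *
for n in ("scene","top"):
    cv2.imwrite(f"pics/{n}4.png",cams.capture(n)[:,:,::-1])
    for t in ["sauce_bottle","salt_shaker","steel_cup"]:
        print(n,t,cams.search_frame(n,t)[:1],cams.tip_of(n,t)[:1])
g=np.load("g.npy"); t=.95
q=[(112-270*np.cos(t)+y[0]*0+13*np.sin(t),y[1],106.6+13*np.cos(t)+270*np.sin(t)) for y in ((0,50),(0,-50))]
print("expected ledge front corners scene px",proj("scene",toW(g[:3],q)))
print(ctrl.sense()['eef_pos'],ctrl.sense()['force'])
E
```

```text
scene sauce_bottle [{'rect': [234.6, 248.8, 31.1, 87.7], 'p': 0.86}] [{'pixel': [237.2, 279.9], 'p': 0.75}]
scene salt_shaker [{'rect': [252.6, 225.6, 18.0, 33.1], 'p': 0.94}] [{'pixel': [252.1, 243.2], 'p': 0.93}]
scene steel_cup [{'rect': [445.1, 250.9, 39.4, 53.8], 'p': 0.6}] [{'pixel': [437.6, 270.8], 'p': 0.58}]
top sauce_bottle [{'rect': [406.4, 218.2, 43.7, 36.8], 'p': 0.61}] [{'pixel': [400.2, 222.1], 'p': 0.63}]
top salt_shaker [{'rect': [416.1, 289.7, 28.1, 20.6], 'p': 0.77}] [{'pixel': [412.6, 292.5], 'p': 0.85}]
top steel_cup [{'rect': [192.1, 316.9, 26.4, 36.1], 'p': 0.61}] [{'pixel': [208.0, 317.6], 'p': 0.74}]
expected ledge front corners scene px [[376.66608699 131.82386893]
 [321.23370526 130.07466824]]
[557.32979031  52.75452067 428.19604669] [-0.22840837 -0.43527463  0.43964973]
```

View pics/scene4.png

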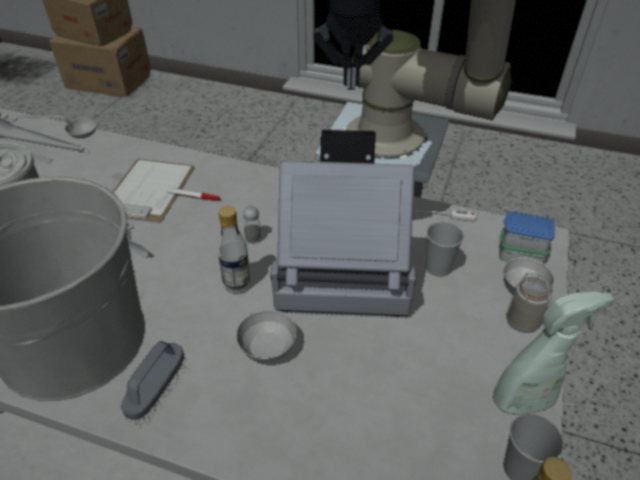

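View pics/top4.png

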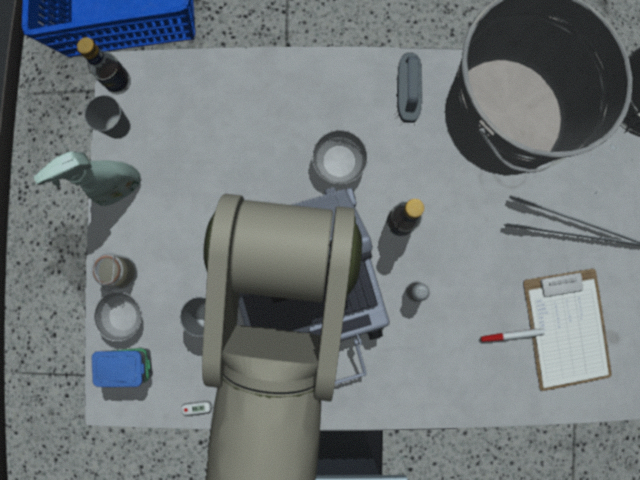

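The ledge front corners are at (321,131) and (375,131) in the scene view, where they should be at 0.95 rad. The bail hangs forward in the top view at about (350,365). The bottle, shaker and cup are unchanged and the fingers are clear, so I'm handing in.

```bash
python3 -c "
from rig import ctrl
print(ctrl.finish_job()); s=ctrl.sense(); print(s['time_s'],s['force'])"
```

```text
the job is handed in; nothing more can be done
None
the job is handed in; nothing more can be done
```

The grill is open and the job is handed in, at about 18 s of the 45 s allowed.

- **Pressing the ledge:** I pressed it down with closed fingers until I felt the stop at z ≈ 119.6 mm, which puts h at about 1.6 mm. The force there was about 15 N.
- **Releasing the bail:** I slid the fingers forward along the ledge, keeping the plate down, until the bail came off and fell forward. Sliding back pressed harder than I wanted, about 19 N vertical and 12 N sideways. I eased that off before letting the plate rise.
- **Opening the plate:** I let it rise against the fingers along its hinge arc over about 5.5 s, at roughly 0.2 rad/s. Contact force was about 9 N near shut and 4 N near open, then zero at the stop.

Last checks:
- **Plate:** the ledge corners are within about 2 px of where they should be at 0.95 rad.
- **Bail:** it hangs forward.
- **Bottle, shaker and cup:** they look unmoved in both pictures. In the top view the arm hides part of the cup, so its detected box shifted, but its origin is within 0.5 px of before.
- **Robot:** the fingers were over 100 mm above the ledge with no measurable force.

The camera fit of the grill left errors of up to 2.3 px and put h near 0, so I trusted the felt stop for the height. No check failed, but the hand-in reports no verdict.

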